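Index the collecting jar to the lamp-lit funnel

ROBOT

A 6-joint arm with a two-finger parallel gripper is mounted at the origin on the work surface. World frame = base frame: x ahead of the robot, y to its left, z up, the work surface at z = 0. Lengths are in m, angles in rad, forces in N, time in s.
With the tool pointing down it reaches from about 0.375 to 0.975 m from the base axis. Payload 3.8 kg.
Tool frame: the origin (TCP) lies on the mounting face of the last link; the fingertips stand 173 mm ahead of it and the grasp point (between the pads) lies 155 mm ahead of it; z points along the fingers, y is the line along which they close (so a half turn about z gives the same grasp; the last joint's range is limited). The gripper opens to 85 mm and grips with 20 to 120 N. Pads are 22 mm wide; open, the fingers measure 114 mm over their backs; the gripper's body (76 mm by 85 mm) begins 54 mm behind the grasp point. The pads swing forward as they close: fully open they stand 13 mm farther back than shut.
Start: joints at [-1.316, 0.264, 1.604, -0, 1.274, -0.037], TCP at [0.194, -0.646, 0.405] pointing down, gripper open.
Joint ranges: [-2.63, 2.63], [-0.94, 2.18], [0.31, 2.57], [-1.31, 4.45], [0, 2.66], [-2.55, 2.55]. Speed limits (rad/s): [2.57, 2.57, 3.14, 3.14, 3.14, 3.14].

INTERFACE

Orientations are given as a rotation vector (axis times angle).
In Python, from workcell import bot gives the robot as it stands.
- The arm moves only by the tool drive_tool, never from a script. Its argument "increments" is a list of rows, each an object with "delta_pos": the shift along the tool's x, y, z in mm, a list of three; "turn": the turn about the tool's z in rad; "jaw": the opening, from -1 (shut) to 1 (fully open). A call has 1 to 8 rows; each row shifts and turns the commanded pose from where the row before left it, along the tool's axes as they then stand; what a row does not reach is not made up. A row lasts 1/12 s, in which the tool goes at most 41.7 mm and 7.16 degrees, less where a joint would pass 70% of its speed; a pose out of reach is approached as far as the arm can. A call is refused whole if a number of a shift passes 41.7 or a number of a turn 0.125, either way. A call with a gripper value outside its range is refused whole. The fingers move at their own pace and stop on an object; "grip_force" is the grip in N (left out, the last holds). Time passes only in rows, so rows that do not move let the fingers close. It gives the time, the measured TCP pose, the force, the opening and the grip force at its end, in the units of the state.
- bot.read_state(): the state, without advancing time (a new reading comes with each control period).
- bot.read_camera(name): name is "scene" or "top" or "wrist"; returns a dict with "pixels" (420x560x3 uint8, red, green, blue), "fovy" (degrees; the focal length in pixels is half the picture's height over the tangent of half this angle, whatever the lens; pixels are square), "cx", "cy" (the principal point, pixels), "k1" (the pictures are not rectified: a ray, as slopes to the right and down, at radius r is drawn at 1 + k1 r^2 times it, then the intrinsics apply), "camera_from_world" (4x4, takes a point from world to camera coordinates); the wrist camera has in their place "hand_eye" (4x4, takes a point from camera to tool coordinates, whose origin is the TCP and whose axes are the flange's). Camera axes: x right, y down, z forward; pixel columns grow to the right and rows downward; lengths in m; the calibration is good to about 2 mm. A picture is of the moment at which its call begins: read the wrist's pose just before it. There is no depth.
- bot.finish_job(): hands the job in; it is judged then, once.
The state is a dict: "time": time; "q": joint angles; "joint_vel": joint speeds; "joint_torque": joint torques, N m; "tool_pos": TCP position; "tcp_rot": TCP orientation; "wrist_force": force on the tool from outside, world axes, zero at the start; "torque": the same for the moment, N m; "width": opening from 0.0 (shut) to 1.0 (fully open); "grip_force": force on a finger pad.
Only numpy, scipy, OpenCV 4.12 (cv2) and the standard library are available. Lean on these libraries where they do the work, as an engineer would, in place of code of your own. Each camera call takes 0.05 s, during which the arm holds its last target. There are 200 camera calls.

TASK

On the funnel rack, the steel sleeve that carries the collecting jar is locked to its rail by a spring plunger with a black knob. Pull the knob up, slide the sleeve along the rail to the next hole so that the jar ends under the funnel wearing the domed lamp hood (not the one with the flat cover), and let the pin drop into that hole. Then push the knob fully down and finish while still holding it down with the fingers, the jar standing upright in its carrier and the other things on the bench left alone.

Things in the scene. Friction and masses are not known exactly. Their poses are not given: they have to be found in the camera images.
- rack: Fixed wooden rack 250 x 472 mm, yaw within 0.25 rad. Origin on the bench under the middle of the rail; y runs along the rail, x away from the robot, z up. Three red funnels, 106 mm across, at x = 160 mm, y = -110, 0, +110 mm: spout ends 112 mm, rims 227 mm above the bench, held by wooden bars along y at x = 93 and 227 mm, 14 mm thick, tops 215 mm up.
- rail_mid (a point): Centre of the rail's top face, 110 mm above the rack's origin. The rail is a fixed 30 mm square aluminium tube along the rack's y, ending 215 mm each way in posts 118 mm high. Its top has three 11 mm square holes: here (under the sleeve at the start) and 110 mm to either side.
- carrier (a joint): Position of the steel sleeve along the rail, m: 0 at the middle hole where it starts, grows towards the rack's +y; at +-0.11 the pin is over an outer hole; ends at +-0.14. Friction about 1.5 N, light damping. Locked while the pin is in a hole.
- sleeve (a point): Centre of the sleeve's top, 116 mm above the bench. The sleeve is 60 mm long and 42 mm wide; on it a 24 mm diameter boss rises to 139 mm, just under the knob. A shelf low behind it carries the jar 160 mm behind the rail (rack x = 160 mm).
- plunger (a joint): Plunger height, m: 0 = knob fully down, grows as pulled up, stop 0.024. Spring 600 N/m resting at about 0.006: there the 8 mm round-nosed pin is 8 mm deep in the hole and locks (1.5 mm play). Clear of the rail above 0.014; between holes it rests on the rail at 0.014 and drops in over a hole. About 8 N to pull to 0.019, 4 N to push to 0; let go, it returns to 0.006.
- knob: Black upright cylinder, 30 mm diameter, 28 mm high, the plunger's knob, which moves with the sleeve and the plunger. Origin at the centre of its underside, 140 mm above the bench when fully down (joint plunger 0). Free on all sides: nothing but the 24 mm boss within 20 mm below it.
- knob_top (a point): Centre of the knob's top face (28 mm above its origin).
- jar: Loose open glass jar, 54 mm diameter, 60 mm high, 60 to 135 g, standing in a square 14 mm high rim on the sleeve's shelf with 2 mm play. Origin at the centre of its underside, 27 mm above the bench. It rides with the sleeve beneath the funnel spouts (spout ends 25 mm above its mouth).
- hood: Domed aluminium lamp hood, 112 mm diameter, 52 mm high with the black socket stub on top, fixed on top of one outer funnel, left or right. Origin at the centre of its underside on the funnel's axis, 227 mm above the bench. It marks the funnel the jar must go under.
- cover: Flat aluminium cover disc, 112 mm diameter, 6 mm thick with a small grip, fixed on the other outer funnel. Origin at the centre of its underside.
- microscope: White stereo microscope, fixed, base 260 x 200 mm, about 320 mm high, at the left of the rack; origin under its base centre. Leave alone.
- dish: Loose glass dish, 90 mm diameter, 16 mm high, at the right. Leave alone.
- washbottle: Loose white bottle, 64 mm diameter, 150 mm high, at the right. Leave alone.
- ruler: Loose yellow ruler, 30 x 200 x 4 mm, lying at the right. Leave alone.

How it is judged:
By the outcome, as a careful person would: the job done as asked, in the order asked, and still so for the second after the job is handed in, while the arm keeps its last pose, push and grip.
It also fails if it takes over 35 s, if anything falls off the work surface, if the arm or the gripper's body presses on something with over 40 N, if the wrist force passes 120 N, or if a joint passes its speed limit or range.

## Working session

There is one attempt and no reset: what is moved stays moved. The work goes in short steps, Python scripts to look and compute and a tool call to move; the robot and the scene stay as the last step left them, time stands still between calls to the robot, and variables do not carry over. Pictures are saved under pics/ and viewed, at most 10 in all, crops included, and the job is handed in when it is done.

Besides the shell and the picture viewer there is one more tool, called as name(argument=value, ...), one argument or row to a line, values as JSON. drive_tool: Moves the arm, as the interface text tells. Its arguments: {"type":"object","properties":{"increments":{"type":"array"},"grip_force":{"type":"number"}},"required":["increments"]}

```bash
mkdir -p pics; cat > h.py <<'E'
import numpy as np, cv2, json
from scipy.spatial.transform import Rotation as R
def shot(bot,name,fn):
    s=bot.read_state(); c=bot.read_camera(name)
    cv2.imwrite(f'pics/{fn}.png',c['pixels'][:,:,::-1])
    if 'hand_eye' in c:
        T=np.eye(4);T[:3,:3]=R.from_rotvec(s['tcp_rot']).as_matrix();T[:3,3]=s['tool_pos']
        W=T@np.array(c['hand_eye'])
    else: W=np.linalg.inv(np.array(c['camera_from_world']))
    d=dict(W=W.tolist(),f=210/np.tan(np.radians(c['fovy'])/2),cx=c['cx'],cy=c['cy'],k1=c['k1'])
    json.dump(d,open(f'pics/{fn}.json','w')); return d
def load(fn): return json.load(open(f'pics/{fn}.json'))
def ray(d,u,v):
    x=np.array([(u-d['cx'])/d['f'],(v-d['cy'])/d['f']]);y=x.copy()
    for _ in range(30): y=x/(1+d['k1']*(y@y))
    W=np.array(d['W']); r=W[:3,:3]@np.array([y[0],y[1],1]); return W[:3,3],r/np.linalg.norm(r)
def proj(d,p):
    q=np.linalg.inv(np.array(d['W']))@np.append(p,1); y=q[:2]/q[2]; y=y*(1+d['k1']*(y@y))
    return y*d['f']+[d['cx'],d['cy']]
def tri(obs):
    A=np.zeros((3,3));b=np.zeros(3);L=[]
    for d,u,v in obs:
        o,r=ray(d,u,v);P=np.eye(3)-np.outer(r,r);A+=P;b+=P@o;L.append((o,P))
    x=np.linalg.solve(A,b); return x,[np.linalg.norm(P@(x-o)) for o,P in L]
def atz(d,u,v,z):
    o,r=ray(d,u,v); return o+r*(z-o[2])/r[2]
E
python3 - <<'E'
from h import *
from workcell import bot
s=bot.read_state();print({k:np.round(v,3).tolist() for k,v in s.items()})
for n in('scene','top','wrist'):
    d=shot(bot,n,n+'0');print(n,np.round(d['W'],3).tolist(),d['f'],d['cx'],d['cy'],d['k1'])
E
```

```text
{'time': 0.0, 'q': [-1.316, 0.265, 1.605, -0.0, 1.274, -0.037], 'joint_vel': [0.001, -0.002, -0.001, -0.001, 0.0, 0.001], 'joint_torque': [-0.002, -51.51, -36.731, -0.0, 0.013, 0.0], 'tool_pos': [0.194, -0.646, 0.403], 'tcp_rot': [-3.106, -0.456, 0.0], 'wrist_force': [-0.39, -0.447, 0.379], 'torque': [-0.018, -0.026, 0.025], 'grip_force': 0.0, 'width': 0.999}
scene [[0.165, 0.722, -0.671, 1.314], [0.986, -0.112, 0.122, -0.1], [0.013, -0.682, -0.731, 0.972], [0.0, 0.0, 0.0, 1.0]] 388.50532912857415 276.4118089249926 212.10363255102098 -0.04476272803150605
top [[-0.015, -0.988, 0.153, 0.275], [-1.0, 0.019, 0.021, 0.035], [-0.024, -0.152, -0.988, 1.837], [0.0, 0.0, 0.0, 1.0]] 538.1206887517468 272.0789681968871 209.083622611569 -0.07118974264712645
wrist [[0.288, -0.919, -0.268, 0.259], [-0.958, -0.277, -0.079, -0.625], [-0.002, 0.28, -0.96, 0.372], [0.0, 0.0, 0.0, 1.0]] 311.75401690118355 285.5225550968952 210.82408562921904 -0.06002821474641928
```

View pics/scene0.png

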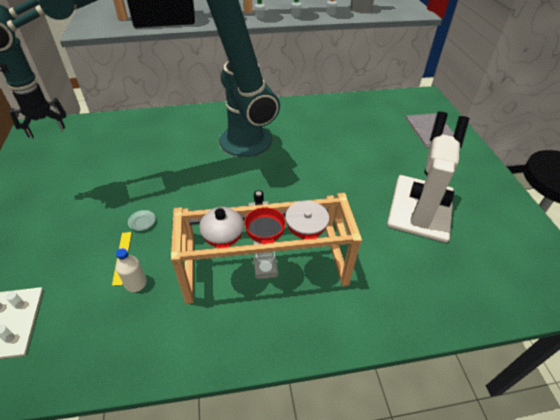

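View pics/top0.png

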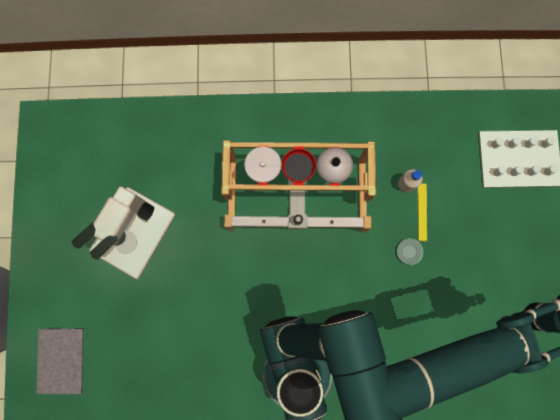

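The top view shows the knob at about (298,219) and the rail holes at about (264,221) and (333,221). The hood is at about (335,164), on the right (rack −y), and the cover is at (263,164). The scene view shows the knob at about (258,197). I'll enlarge crops of both.

```bash
python3 - <<'E'
import cv2,numpy as np
a=cv2.imread('pics/top0.png')[140:240,215:385]; b=cv2.imread('pics/scene0.png')[180:250,165:365]
a=cv2.resize(a,None,fx=3.8,fy=3.8,interpolation=cv2.INTER_CUBIC);b=cv2.resize(b,None,fx=3,fy=3,interpolation=cv2.INTER_CUBIC)
a=np.pad(a,((0,0),(0,800-a.shape[1]),(0,0)));b=np.pad(b,((0,0),(0,800-b.shape[1]),(0,0)))
c=np.vstack([a,b]);print(a.shape,b.shape);cv2.imwrite('pics/crop1.png',c)
E
```

```text
(380, 800, 3) (210, 800, 3)
```

View pics/crop1.png

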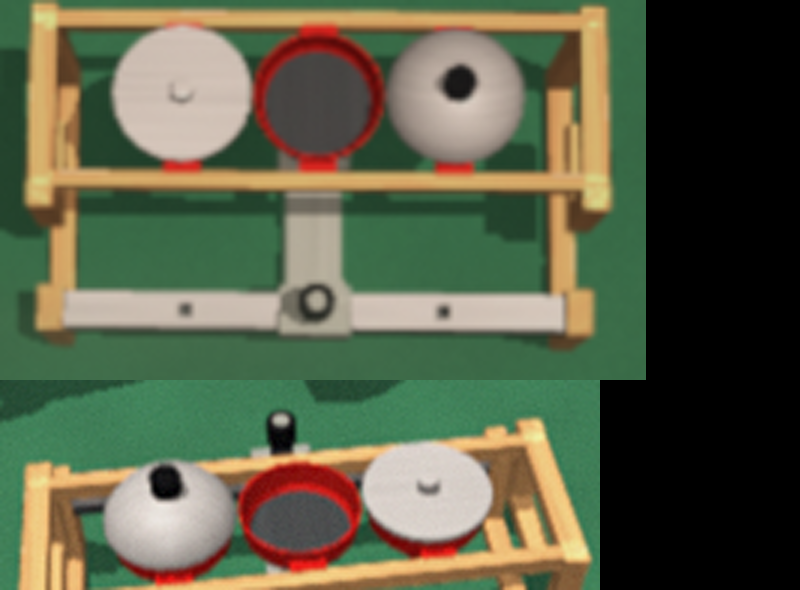

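The enlarged crop shows the knob's top face at top-view (298.4,218.9) and scene-view (258.3,193.3). The holes are at top-view (263.4,221.0) and (331.2,221.8).

```bash
python3 - <<'E'
from h import *
t=load('top0');s=load('scene0')
k,e=tri([(t,298.2,218.7),(s,258.3,193.3)]);print('knobtop',k,e)
print('knob at z .174 top',atz(t,298.2,218.7,.174),'scene',atz(s,258.3,193.3,.174))
a=atz(t,263.4,221.0,.11);b=atz(t,331.2,221.8,.11);d=a-b
print('holes',a,b,np.linalg.norm(d),'mid',(a+b)/2,'yaw',np.arctan2(-d[0],d[1]))
yaw=np.arctan2(-d[0],d[1])
for n,q,w in(('hood',(334.9,163.5),0),):
    c=atz(t,215+457/3.8,140+97/3.8,.24);print(n,c, 'rel', R.from_euler('z',-yaw).apply(c-(a+b)/2))
from workcell import bot
st=bot.read_state();M=R.from_rotvec(st['tcp_rot']).as_matrix();print(M.round(3))
print('delta tool to above knob @fingertip z .20', (M.T@(np.array([k[0],k[1],.173+.20])-st['tool_pos'])*1000).round(1))
E
```

```text
knobtop [ 0.49994103 -0.00855443  0.17555732] [np.float64(0.0015062770951698242), np.float64(0.0015062770951697866)]
knob at z .174 top [ 0.49996878 -0.01009187  0.174     ] scene [ 0.49854984 -0.00688037  0.174     ]
holes [0.50319953 0.10093982 0.11      ] [ 0.49654048 -0.118165    0.11      ] 0.21920598892943768 mid [ 0.49987001 -0.00861259  0.11      ] yaw -0.0303826783455532
hood [ 0.65185048 -0.1245411   0.24      ] rel [ 0.15543201 -0.11125814  0.13      ]
[[ 0.958  0.288 -0.   ]
 [ 0.288 -0.958  0.002]
 [ 0.    -0.002 -1.   ]]
delta tool to above knob @fingertip z .20 [ 476.3 -522.7   31.6]
```

The knob top is at (0.500, −0.009, 0.176), rail yaw is −0.03, the hole spacing is 219 mm and the hood is at rack y = −0.11. All of these agree with the text. Now I'll approach above the knob.

drive_tool(
  increments=[
    {"delta_pos": [0,0,0],"turn": 0.108,"jaw": 1},
    {"delta_pos": [0,0,0],"turn": 0.108,"jaw": 1},
    {"delta_pos": [0,0,0],"turn": 0.107,"jaw": 1},
    {"delta_pos": [7,-16,0],"turn": 0,"jaw": 1},
    {"delta_pos": [14,-32,0],"turn": 0,"jaw": 1},
    {"delta_pos": [14,-32,0],"turn": 0,"jaw": 1},
    {"delta_pos": [14,-32,0],"turn": 0,"jaw": 1},
    {"delta_pos": [14,-32,0],"turn": 0,"jaw": 1},
  ],
)

```text
time: 0.82
tool_pos: [0.2619, -0.503, 0.4041]
tcp_rot: [-3.14, 0.05, 0.0]
wrist_force: [1.2, 0.9, 0.3]
width: 0.995
grip_force: 0.0
```

drive_tool(
  increments=[
    {"delta_pos": [14,-32,0],"turn": 0,"jaw": 1},
    {"delta_pos": [14,-32,0],"turn": 0,"jaw": 1},
    {"delta_pos": [14,-32,0],"turn": 0,"jaw": 1},
    {"delta_pos": [14,-32,0],"turn": 0,"jaw": 1},
    {"delta_pos": [14,-32,0],"turn": 0,"jaw": 1},
    {"delta_pos": [14,-32,0],"turn": 0,"jaw": 1},
    {"delta_pos": [14,-32,0],"turn": 0,"jaw": 1},
    {"delta_pos": [14,-32,0],"turn": 0,"jaw": 1},
  ],
)

```text
time: 1.48
tool_pos: [0.3817, -0.2504, 0.4045]
tcp_rot: [-3.141, 0.05, -0.0]
wrist_force: [0.5, 0.5, -0.1]
width: 0.997
grip_force: 0.0
```

drive_tool(
  increments=[
    {"delta_pos": [14,-32,0],"turn": 0,"jaw": 1},
    {"delta_pos": [14,-32,0],"turn": 0,"jaw": 1},
    {"delta_pos": [14,-32,0],"turn": 0,"jaw": 1},
    {"delta_pos": [14,-32,0],"turn": 0,"jaw": 1},
    {"delta_pos": [14,-32,0],"turn": 0,"jaw": 1},
    {"delta_pos": [7,-16,0],"turn": 0,"jaw": 1},
    {"delta_pos": [0,0,0],"turn": 0,"jaw": 1},
    {"delta_pos": [0,0,0],"turn": 0,"jaw": 1},
  ],
)

```text
time: 2.15
tool_pos: [0.4641, -0.0778, 0.4044]
tcp_rot: [3.141, -0.045, -0.001]
wrist_force: [-0.2, 0.7, -0.4]
width: 1.003
grip_force: 0.0
```

```bash
python3 - <<'E'
from h import *
from workcell import bot
st=bot.read_state();M=R.from_rotvec(st['tcp_rot']).as_matrix();print(st['time'],st['tool_pos'],M.round(3),st['wrist_force'])
k=np.array([.49994,-.00855,.1756])
print('delta', (M.T@(np.array([k[0],k[1],.155+.160])-st['tool_pos'])*1000).round(1))
d=shot(bot,'wrist','wrist1');print('knob expected',proj(d,k), proj(d,[.4965,-.1182,.11]),proj(d,[.5032,.1009,.11]))
E
```

```text
2.15 [ 0.46409141 -0.07781812  0.40439486] [[ 1.    -0.028 -0.001]
 [-0.028 -1.    -0.   ]
 [-0.001  0.    -1.   ]] [-0.24000021  0.72376165 -0.39085998]
delta [ 33.9 -70.3  89.3]
knob expected [176.71776265 175.68444075] [332.36431826 162.54722644] [ 78.21338056 163.29671841]
```

View pics/wrist1.png

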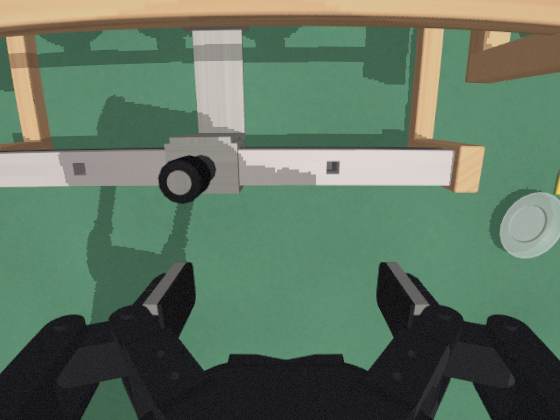

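The wrist view shows the knob top at (179,182) and the holes at (79,168) and (333,167), about 5 px (3–4 mm) off the prediction in x. I'll fuse the views before going down.

```bash
python3 - <<'E'
from h import *
from workcell import bot
t=load('top0');s=load('scene0');w=load('wrist1')
k,e=tri([(t,298.2,218.7),(s,258.3,193.3),(w,179,182)]);print(k,e)
print('wrist only at .174',atz(w,179,182,.174))
print('wrist holes',atz(w,79,168.5,.11),atz(w,333,167,.11))
st=bot.read_state();M=R.from_rotvec(st['tcp_rot']).as_matrix()
print('delta', (M.T@(np.array([k[0],k[1],.155+.160])-st['tool_pos'])*1000).round(1))
E
```

```text
[ 0.49810394 -0.00877143  0.17477939] [np.float64(0.0021702708163660296), np.float64(0.0020588758572213013), np.float64(0.0025162863970113573)]
wrist only at .174 [ 0.49547645 -0.0089764   0.174     ]
wrist holes [0.49866969 0.10111264 0.11      ] [ 0.49271297 -0.11878224  0.11      ]
delta [ 32.3 -70.8  89.3]
```

drive_tool(
  increments=[
    {"delta_pos": [16,-35,0],"turn": 0,"jaw": 1},
    {"delta_pos": [16,-36,0],"turn": 0,"jaw": 1},
    {"delta_pos": [0,0,20],"turn": 0,"jaw": 1},
    {"delta_pos": [0,0,20],"turn": 0,"jaw": 1},
    {"delta_pos": [0,0,15],"turn": 0,"jaw": 1},
    {"delta_pos": [0,0,0],"turn": 0,"jaw": 1},
  ],
)

```text
time: 2.7
tool_pos: [0.4964, -0.0097, 0.3459]
tcp_rot: [3.141, -0.051, -0.011]
wrist_force: [-0.3, 0.1, -0.8]
width: 0.998
grip_force: 0.0
```

```bash
python3 - <<'E'
from h import *
from workcell import bot
st=bot.read_state();M=R.from_rotvec(st['tcp_rot']).as_matrix();print(st['time'],st['tool_pos'],st['wrist_force'])
k=np.array([.4981,-.0088,.1748])
print('delta', (M.T@(np.array([k[0],k[1],.155+.160])-st['tool_pos'])*1000).round(1))
d=shot(bot,'wrist','wrist2');print('knob expected',proj(d,k))
E
```

```text
2.7 [ 0.49638241 -0.00965405  0.3458604 ] [-0.2542014   0.05994263 -0.83772889]
delta [ 1.9 -0.9 30.8]
knob expected [283.99611206 258.54498238]
```

View pics/wrist2.png

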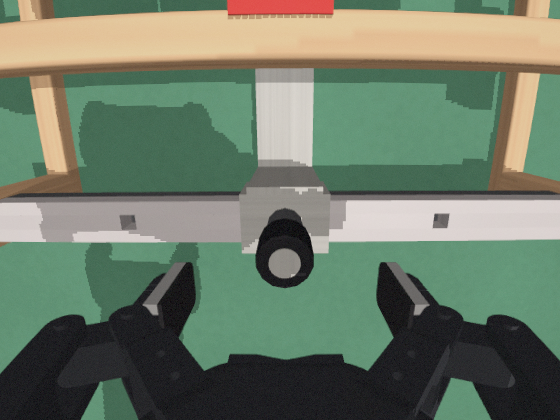

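The knob top is at (285,262), centred between the pads at columns 190 and 380 and within 2 mm of the prediction. I'll descend and grip.

drive_tool(
  increments=[
    {"delta_pos": [1,0,15],"turn": 0,"jaw": 1},
    {"delta_pos": [0,0,15],"turn": 0,"jaw": 1},
    {"delta_pos": [0,0,0],"turn": 0,"jaw": 1},
    {"delta_pos": [0,0,0],"turn": 0,"jaw": -1},
    {"delta_pos": [0,0,0],"turn": 0,"jaw": -1},
    {"delta_pos": [0,0,0],"turn": 0,"jaw": -1},
    {"delta_pos": [0,0,0],"turn": 0,"jaw": -1},
    {"delta_pos": [0,0,0],"turn": 0,"jaw": -1},
  ],
  grip_force=50,
)

```text
time: 3.42
tool_pos: [0.4996, -0.0088, 0.3207]
tcp_rot: [3.141, -0.049, 0.003]
wrist_force: [1.0, 0.1, -0.5]
width: 0.332
grip_force: 49.3
```

drive_tool(
  increments=[
    {"delta_pos": [0,0,0],"turn": 0,"jaw": -1},
    {"delta_pos": [0,0,0],"turn": 0,"jaw": -1},
    {"delta_pos": [0,0,0],"turn": 0,"jaw": -1},
    {"delta_pos": [0,0,0],"turn": 0,"jaw": -1},
  ],
)

```text
time: 3.75
tool_pos: [0.4996, -0.0087, 0.3201]
tcp_rot: [3.141, -0.049, 0.002]
wrist_force: [2.6, -1.5, 0.6]
width: 0.334
grip_force: 49.2
```

Gripped: 0.334 × 85 mm ≈ 28 mm, which fits the 30 mm knob. Now I'll pull up about 13 mm.

drive_tool(
  increments=[
    {"delta_pos": [0,0,-3],"turn": 0,"jaw": -1},
    {"delta_pos": [0,0,-4],"turn": 0,"jaw": -1},
    {"delta_pos": [0,0,-4],"turn": 0,"jaw": -1},
    {"delta_pos": [0,0,-2],"turn": 0,"jaw": -1},
    {"delta_pos": [0,0,0],"turn": 0,"jaw": -1},
    {"delta_pos": [0,0,0],"turn": 0,"jaw": -1},
  ],
)

```text
time: 4.25
tool_pos: [0.4996, -0.0087, 0.3323]
tcp_rot: [3.141, -0.049, 0.002]
wrist_force: [6.4, -1.1, -6.7]
width: 0.334
grip_force: 49.7
```

Lifted 12 mm with 7.3 N more pull, which matches the spring, so the plunger is at about 0.018. Now I'll slide gently along rack −y (tool +y).

drive_tool(
  increments=[
    {"delta_pos": [0,2,0],"turn": 0,"jaw": -1},
    {"delta_pos": [0,4,0],"turn": 0,"jaw": -1},
    {"delta_pos": [0,6,0],"turn": 0,"jaw": -1},
    {"delta_pos": [0,7,0],"turn": 0,"jaw": -1},
    {"delta_pos": [0,7,0],"turn": 0,"jaw": -1},
    {"delta_pos": [0,7,0],"turn": 0,"jaw": -1},
    {"delta_pos": [0,7,0],"turn": 0,"jaw": -1},
    {"delta_pos": [0,7,0],"turn": 0,"jaw": -1},
  ],
)

```text
time: 4.92
tool_pos: [0.4982, -0.0553, 0.3322]
tcp_rot: [-3.139, 0.049, -0.003]
wrist_force: [6.8, 2.0, -6.2]
width: 0.338
grip_force: 49.7
```

Sliding freely. I'll continue.

drive_tool(
  increments=[
    {"delta_pos": [0,7,0],"turn": 0,"jaw": -1},
    {"delta_pos": [0,7,0],"turn": 0,"jaw": -1},
    {"delta_pos": [0,7,0],"turn": 0,"jaw": -1},
    {"delta_pos": [0,7,0],"turn": 0,"jaw": -1},
    {"delta_pos": [0,7,0],"turn": 0,"jaw": -1},
    {"delta_pos": [0,7,0],"turn": 0,"jaw": -1},
    {"delta_pos": [0,5,0],"turn": 0,"jaw": -1},
    {"delta_pos": [0,3,0],"turn": 0,"jaw": -1},
  ],
)

```text
time: 5.58
tool_pos: [0.4968, -0.1055, 0.3322]
tcp_rot: [-3.139, 0.05, -0.003]
wrist_force: [6.4, 1.3, -6.7]
width: 0.332
grip_force: 49.8
```

drive_tool(
  increments=[
    {"delta_pos": [0,7,0],"turn": 0,"jaw": -1},
    {"delta_pos": [0,4,0],"turn": 0,"jaw": -1},
    {"delta_pos": [0,2,0],"turn": 0,"jaw": -1},
    {"delta_pos": [0,0,0],"turn": 0,"jaw": -1},
    {"delta_pos": [0,0,0],"turn": 0,"jaw": -1},
  ],
)

```text
time: 6.0
tool_pos: [0.4964, -0.1185, 0.3322]
tcp_rot: [-3.14, 0.05, -0.003]
wrist_force: [7.0, -1.7, -7.4]
width: 0.33
grip_force: 50.0
```

Moved 109.8 mm. Now I'll lower gently so the pin drops in.

drive_tool(
  increments=[
    {"delta_pos": [0,0,3],"turn": 0,"jaw": -1},
    {"delta_pos": [0,0,3],"turn": 0,"jaw": -1},
    {"delta_pos": [0,0,3],"turn": 0,"jaw": -1},
    {"delta_pos": [0,0,3],"turn": 0,"jaw": -1},
    {"delta_pos": [0,0,0],"turn": 0,"jaw": -1},
    {"delta_pos": [0,0,0],"turn": 0,"jaw": -1},
  ],
)

```text
time: 6.5
tool_pos: [0.4965, -0.1184, 0.3213]
tcp_rot: [-3.141, 0.049, -0.003]
wrist_force: [4.8, 0.6, -0.0]
width: 0.332
grip_force: 50.3
```

The height is back to rest level and the force is zero, so the pin is in the hole. Now I'll push down.

drive_tool(
  increments=[
    {"delta_pos": [0,0,2],"turn": 0,"jaw": -1},
    {"delta_pos": [0,0,2],"turn": 0,"jaw": -1},
    {"delta_pos": [0,0,2],"turn": 0,"jaw": -1},
    {"delta_pos": [0,0,1.5],"turn": 0,"jaw": -1},
    {"delta_pos": [0,0,0],"turn": 0,"jaw": -1},
    {"delta_pos": [0,0,0],"turn": 0,"jaw": -1},
  ],
)

```text
time: 7.0
tool_pos: [0.4965, -0.1186, 0.3151]
tcp_rot: [3.141, -0.049, 0.004]
wrist_force: [2.3, 1.4, 8.2]
width: 0.335
grip_force: 51.7
```

drive_tool(
  increments=[
    {"delta_pos": [0,0,1],"turn": 0,"jaw": -1},
    {"delta_pos": [0,0,1],"turn": 0,"jaw": -1},
    {"delta_pos": [0,0,0],"turn": 0,"jaw": -1},
    {"delta_pos": [0,0,0],"turn": 0,"jaw": -1},
  ],
)

```text
time: 7.33
tool_pos: [0.4965, -0.1188, 0.315]
tcp_rot: [3.14, -0.049, 0.004]
wrist_force: [-3.5, 1.2, 19.3]
width: 0.337
grip_force: 52.7
```

```bash
python3 - <<'E'
from h import *
from workcell import bot
shot(bot,'top','top3');shot(bot,'scene','scene3')
a=cv2.imread('pics/top3.png')[130:250,215:385]; b=cv2.imread('pics/scene3.png')[150:310,165:365]
a=cv2.resize(a,None,fx=2.3,fy=2.3,interpolation=cv2.INTER_CUBIC);b=cv2.resize(b,None,fx=2,fy=2,interpolation=cv2.INTER_CUBIC)
h=max(a.shape[0],b.shape[0]);f=lambda i:np.pad(i,((0,h-i.shape[0]),(0,0),(0,0)))
cv2.imwrite('pics/crop3.png',np.hstack([f(a),f(b)]))
s=bot.read_state();print(s['time'],s['tool_pos'],s['wrist_force'],s['width'])
E
```

```text
7.4333 [ 0.49650148 -0.11885405  0.31499314] [-3.34674593  0.72713911 19.12671745] 0.3344328773562349
```

View pics/crop3.png

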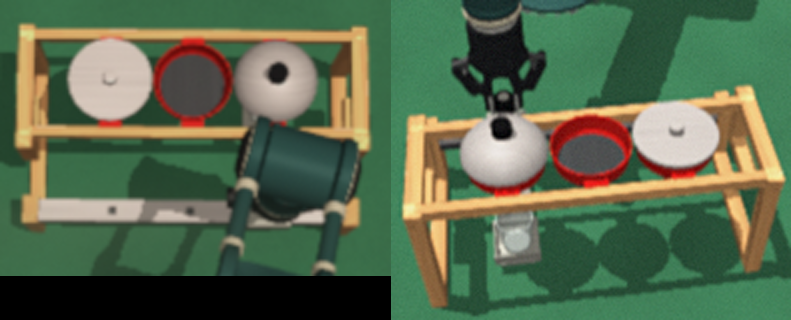

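The jar stands upright in its carrier under the domed hood (scene crop about (517,240)). The middle hole is now uncovered at about (190,211) in the top crop. The push force rose from 8 to 19 N with only 0.1 mm of further travel, so the knob is on its lower stop and still held. I'll hand in.

```bash
python3 -c "
from workcell import bot
print(bot.finish_job())"
```

```text
the job is handed in; nothing more can be done
None
```

The job is handed in: the sleeve is pinned in the hole under the domed hood, the jar is upright in its carrier, and the fingers are still holding the knob fully down at about 19 N.

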